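# Press the flask into the touch-start mixer's sprung ring

## Robot

A 6-joint arm with a two-finger parallel gripper is mounted at the origin on a cart in front of the work surface, level with it; the furniture and walls round the work are solid. World frame = base frame: x ahead of the robot, y to its left, z up, the work surface at z = 0. Lengths are in m, angles in rad, forces in N, time in s.
With the tool pointing down it reaches from about 0.3 to 0.875 m from the base axis. Payload 4.2 kg.
Tool frame: the origin (TCP) lies between the finger pads; the fingertips stand 22 mm ahead of it and the grasp point (between the pads) lies 3 mm ahead of it (manip.tips_ahead is the distance from the TCP to the fingertips, in m); z points along the fingers, y is the line along which they close (so a half turn about z gives the same grasp; the last joint's range is limited). The gripper opens to 85 mm and grips with 20 to 120 N. Pads are 22 mm wide; open, the fingers measure 114 mm over their backs; the gripper's body (76 mm by 85 mm) begins 54 mm behind the grasp point. The pads swing forward as they close: fully open they stand 13 mm farther back than shut.
Start: joints at [-0.02, 0.32, 1.565, -0, 1.257, -0.02], TCP at [0.575, 0, 0.253] pointing down, gripper open.
Joint ranges: [-3.11, 3.11], [-0.84, 2.01], [0.21, 2.61], [-1.34, 4.49], [0.05, 2.63], [-2.56, 2.56]. Speed limits (rad/s): [2.57, 2.57, 3.14, 3.14, 3.14, 3.14].

## Interface

Orientations are given as a unit quaternion [w, x, y, z].
In Python, from bench import manip, cams, ticket gives the robot as it stands.
- The arm moves only by the shell command python3 -m jog 'ROWS' [FORCE]. ROWS is a JSON object of lists of equal length, an entry for each row: "delta_pos": the shift along the world's x, y, z in m, a list of three; "spin": the turn about the world's z in rad; "gripper": the closure, from 0 (fully open) to 1 (shut). In form: {"delta_pos": [[x, y, z], ...], "spin": [spin, ...], "gripper": [gripper, ...]}. A call has 1 to 10 rows; each row is the pose to reach, as a shift and turn from the pose commanded when the call began; what a row does not reach only later rows make up. A row lasts 1/12 s, in which the tool goes at most 41.7 mm and 7.16 degrees, less where a joint would pass 70% of its speed; a pose out of reach is approached as far as the arm can. A call with a gripper value outside its range is refused whole. The fingers move at their own pace and stop on an object; FORCE is the grip in N (left out, the last holds). Time passes only in rows, so rows that repeat a pose let the fingers close. It gives the time, the measured TCP pose, the force, the opening and the grip force at its end, in the units of the state.
- manip.sense(): the state, without advancing time (a new reading comes with each control period).
- cams.snapshot(name): name is "scene" or "side" or "wrist"; returns the picture (384x512x3 uint8, red, green, blue); there is no depth.
- cams.camera_model(name): a dict with "fx", "fy", "cx", "cy" (pixels), "dist" ([k1, k2, p1, p2, k3] as OpenCV has them; the pictures are not rectified), "xyz" and "rotation" of the camera in the world. Camera axes: x right, y up, looking along -z (the intrinsics and any distortion apply to the point x, -y, -z); pixel columns grow to the right and rows downward; lengths in m; the calibration is good to about 2 mm. A picture is of the moment at which its call begins: read the wrist's pose just before it. camera_model takes no time and is no camera call; for the wrist camera it gives the pose at the moment of the call.
- ticket.job_done(): hands the job in; it is judged then, once.
The state is a dict: "clock": time; "joint_positions": joint angles; "qvel": joint speeds; "joint_torque": joint torques, N m; "ee_pos": TCP position; "ee_rot": TCP orientation; "force": force on the tool from outside, world axes, zero at the start; "torque": the same for the moment, N m; "opening": finger opening in m; "finger_force": force on a finger pad.
Only numpy, scipy, OpenCV 4.12 (cv2) and the standard library are available. Lean on these libraries where they do the work, as an engineer would, in place of code of your own. Each camera call takes 0.05 s, during which the arm holds its last target. There are 200 camera calls.

## Task

First push the mixer's open guard door shut until it seats on its catch. Then lift the round amber flask out of its cork ring, set its bulb into the mixer's orange sprung ring from above, and press it straight down until the ring is at its lower stop. Finish while still gripping the flask and holding the ring fully down, with the door still shut and the bottles beside the work left where they stand.

Things in the scene. Friction and masses are not known exactly. Their poses are not given: they have to be found in the camera images.
- mixer: white bench mixer, base 150 x 156 mm and 40 mm high, fixed to the worktop; origin at the centre of its underside, x axis from the door side to the back, y axis to its left, z up. On the base stands a low smoke-blue guard, open at the top, about 124 mm square inside, its rim 85 mm above the worktop: three fixed panels and a hinged door on the front (-x) side. The sprung ring stands in the middle.
- guard_door (a joint): hinge of the guard door, rad: 0 is shut, growing as it opens outwards (towards -x of the mixer); range 0 to 1.5. It stays where it is left. A sprung ball catch at the free edge engages at about 0.11 rad, must be pushed over with about 3 to 4 N at the push plate, and snaps over near 0.06 rad; then it keeps the door at 0 to 0.01.
- door_hinge (a point): point on the vertical hinge axis of the guard door (at the mixer's left front corner), at half the height of the door, 63 mm above the worktop. Its axes turn with the door: y points from the free edge to the hinge, x from the outer face to the inner face. Door panel: 7 mm thick, centred on this point, blue frame with smoke-blue pane, reaching to 123 mm from the hinge along -y, 43 to 84 mm above the worktop; the base below it is 40 mm high.
- door_push (a point): point on the outer face of the guard door where it is pushed: middle of the blue push plate, 70 mm from the hinge axis along the door (-y) and half-way up, 63 mm above the worktop; same axes as door_hinge, so the push is along its +x.
- cradle (a joint): downward travel of the orange ring on its spring, m: 0 is up (at rest), 0.015 is its lower stop. It takes about 4 N to start moving and about 10 N at the stop (450 N/m) and springs up when released.
- cradle_seat (a point): place of the centre of the flask's bulb when it is seated in the orange ring, on the ring's axis, 23 mm above the ring's lower edge; it moves down with the ring (89 mm above the worktop at rest, 74 mm at the lower stop). The ring is a cone, 60 mm outside and 48 mm inside at its upper edge, 12 mm high, its upper edge 78 mm above the worktop at rest; it centres the bulb.
- flask_bulb (a point): centre of the round bulb (52 mm across) of the amber glass flask; the flask stands upright, z axis up along its neck. The bulb's lowest point is 26 mm below. The whole flask is 109 mm high and weighs 0.07 to 0.12 kg.
- flask_neck (a point): point on the axis of the flask's neck, half-way up the neck, 46 mm above the bulb's centre: the place to grip. The neck is a plain cylinder 22 mm across, free from 22 mm below to 18 mm above this point, where a lip 26 mm across begins; the blue stopper ends 37 mm above it.
- cork_ring: cork support ring fixed to the worktop, 80 mm outside, 36 mm hole, 18 mm high, in which the flask stands; origin at the centre of its underside.
- violet_bottle: brown dropper bottle with a black collar, 32 mm across and 102 mm high; origin at the centre of its underside; to be left alone
- iodine_bottle: brown dropper bottle with a black collar, 32 mm across and 102 mm high; origin at the centre of its underside; to be left alone
- squeeze_bottle: white squeeze bottle with a red bent jet, 64 mm across and 198 mm high, its axis 27 mm along +y from its origin; to be left alone
Things that resemble listed ones, but are neither listed nor needed, are in the scene too. What is shaped like the cork_ring but green or purple is not meant.

How it is judged:
By the outcome, as a careful person would: the job done as asked, in the order asked, and still so for the second after the job is handed in, while the arm keeps its last pose, push and grip.
It also fails if it takes over 54 s, if anything falls off the work surface, if the arm or the gripper's body presses on something with over 40 N, if the wrist force passes 120 N, or if a joint passes its speed limit or range.

## Working session

There is one attempt and no reset: what is moved stays moved. The work goes in short steps, Python scripts to look and compute and a shell command to move; the robot and the scene stay as the last step left them, time stands still between calls to the robot, and variables do not carry over. Pictures are saved under pics/ and viewed, at most 10 in all, crops included, and the job is handed in when it is done.

```bash
mkdir -p pics; ls; python3 - <<'E'
from bench import manip,cams
import cv2,numpy as np
for n in ["scene","side"]:
    m=cams.camera_model(n);print(n,m)
    cv2.imwrite(f"pics/{n}0.png",cv2.resize(cams.snapshot(n)[:,:,::-1],(800,600),interpolation=cv2.INTER_CUBIC))
s=manip.sense();print(s)
E
```

```text
pics
scene {'fx': 364.710268749349, 'fy': 364.710268749349, 'cx': 261.1012597883077, 'cy': 192.1315781266389, 'dist': array([-0.10373979,  0.        ,  0.        ,  0.        ,  0.        ]), 'xyz': array([ 0.10977548, -0.65755422,  0.73858862]), 'rotation': array([ 0.87346965,  0.40540775, -0.12250527, -0.24018283])}
side {'fx': 381.6876652686387, 'fy': 381.6876652686387, 'cx': 260.2978728132501, 'cy': 191.87405566233042, 'dist': array([-0.07708117,  0.        ,  0.        ,  0.        ,  0.        ]), 'xyz': array([ 0.54421057, -0.89679402,  0.87836264]), 'rotation': array([0.91087617, 0.4124417 , 0.00742779, 0.01188553])}
{'clock': 0.1, 'joint_positions': array([-2.00157091e-02,  3.20213888e-01,  1.56556320e+00, -3.33571596e-06,
        1.25738178e+00, -2.00001411e-02]), 'qvel': array([ 2.18565304e-04, -2.72895172e-03, -3.22159133e-03,  1.50066433e-04,
       -1.04742693e-04, -4.02409854e-06]), 'joint_torque': array([ 1.04973515e-04, -4.16406476e+01, -2.34704268e+01,  6.91456876e-05,
        4.87309400e-03, -3.56914008e-06]), 'ee_pos': array([ 5.74609305e-01, -1.38523402e-06,  2.52571995e-01]), 'ee_rot': array([-5.63606781e-04,  7.07111704e-01,  7.07101425e-01, -5.43692743e-04]), 'force': array([ 0.03489934, -0.66463322,  0.16036406]), 'torque': array([ 0.04610853, -0.04994882,  0.01277109]), 'finger_force': 0.0, 'opening': 0.08548781510019508}
```

View pics/scene0.png

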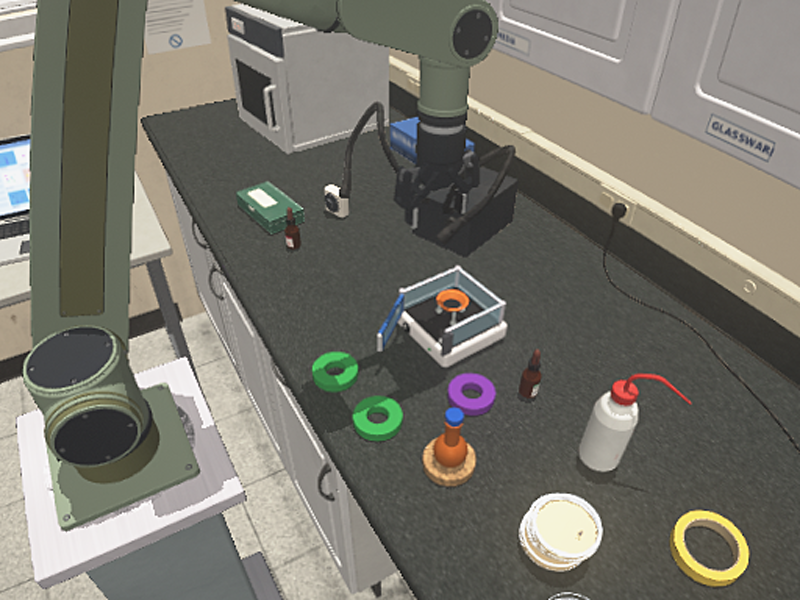

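View pics/side0.png

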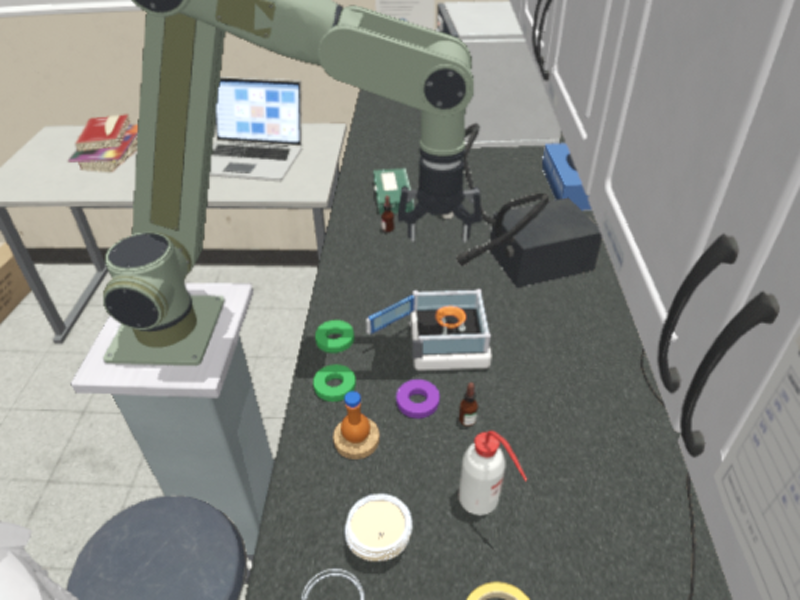

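The scene picture shows the mixer around (450,315), its door open at (392,320), the flask bulb at (451,450) and its stopper at (455,416). The side picture shows the mixer at (450,330), the flask at (355,430) and the door at (391,314). There are four support rings: two green and one purple, which are not meant, and one cork-coloured ring holding the amber flask at (449,462), which fits the description. I'll confirm that in an enlarged crop.

```bash
python3 - <<'E'
import cv2,numpy as np
o=[]
for n,(x,y),(fx,fy) in [("scene",(236,164),(256,254)),("side",(228,178),(190,244))]:
    im=cv2.resize(cv2.imread(f"pics/{n}0.png"),(512,384),interpolation=cv2.INTER_AREA)
    a=[cv2.resize(im[v:v+h,u:u+w],None,fx=4.5,fy=4.5,interpolation=cv2.INTER_CUBIC) for u,v,w,h in [(x,y,98,66),(fx,fy,78,66)]]
    o.append(np.hstack(a))
cv2.imwrite("pics/crop1.png",np.vstack(o));print(np.vstack(o).shape)
E
```

```text
(594, 792, 3)
```

View pics/crop1.png

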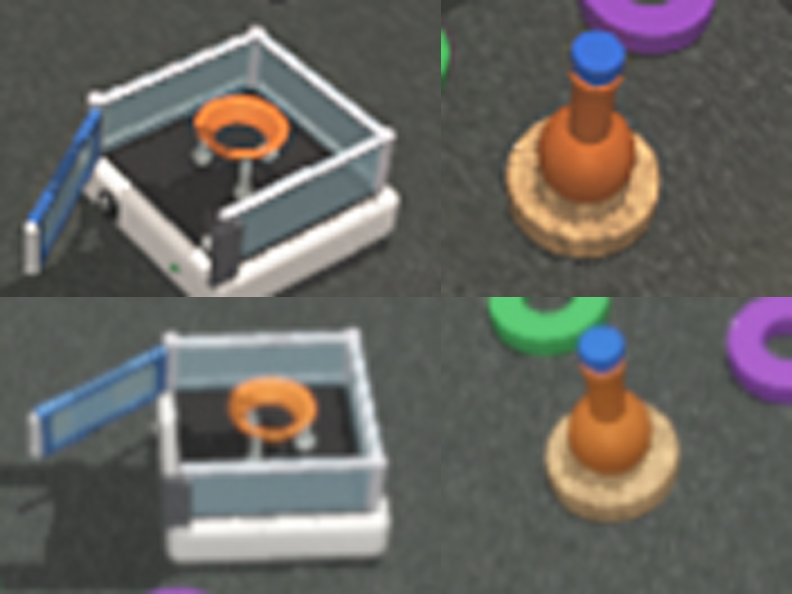

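```bash
cat > h.py <<'E'
import cv2,numpy as np
from scipy.spatial.transform import Rotation as R
def ray(m,uv):
    K=np.array([[m["fx"],0,m["cx"]],[0,m["fy"],m["cy"]],[0,0,1.]])
    p=cv2.undistortPoints(np.array([[uv]],float),K,np.array(m["dist"]))[0,0]
    q=np.array(m["rotation"])
    return np.array(m["xyz"]),R.from_quat(q[[1,2,3,0]]).as_matrix()@np.array([p[0],-p[1],-1])
def at_z(m,uv,z):
    o,d=ray(m,uv);return (o+d*(z-o[2])/d[2])[:2]
E
python3 - <<'E'
from bench import cams
from h import *
import itertools
P={"scene":((236,164),(256,254),dict(ring=(241,122),BL=(256,31),BR=(390,135),FR=(225,215),FL=(97,98),dfree=(32,222),dh=(98,110)),dict(bulb=(146,153),stop=(157,45))),
"side":((228,178),(190,244),dict(ring=(272,107),BL=(353,36),BR=(380,167),FR=(172,168),FL=(170,39),dfree=(36,115),dh=(168,53)),dict(bulb=(168,134),stop=(161,41)))}
Z=dict(ring=.078,BL=.085,BR=.085,FR=.085,FL=.085,dfree=.084,dh=.084,bulb=.0368,stop=.1198)
for n,(a,b,c,d) in P.items():
    m=cams.camera_model(n)
    for o,e in((a,c),(b,d)):
        for k,v in e.items(): print(n,k,at_z(m,np.array(v)/4.5+o-.4,Z[k]).round(4))
m=cams.camera_model("side")
for k,uv in dict(bottle1=(470,388),bottle2=(387,200)).items(): print(k,at_z(m,np.array(uv)*.64,.102))
print("squeeze cap",at_z(m,np.array((486,440))*.64,.16), "purple",at_z(m,np.array((418,397))*.64,.018))
E
```

```text
scene ring [ 0.6033 -0.0231]
scene BL [0.6614 0.0441]
scene BR [ 0.6717 -0.0868]
scene FR [ 0.5413 -0.0956]
scene FL [0.5322 0.0356]
scene dfree [ 0.4412 -0.0432]
scene dh [0.5272 0.026 ]
scene bulb [ 0.433  -0.2709]
scene stop [ 0.4344 -0.2679]
side ring [ 0.6029 -0.0279]
side BL [0.6622 0.0406]
side BR [ 0.6717 -0.0919]
side FR [ 0.5353 -0.096 ]
side FL [0.5317 0.0342]
side dfree [ 0.4421 -0.0462]
side dh [0.5305 0.0201]
side bulb [ 0.4337 -0.2739]
side stop [ 0.4347 -0.2708]
bottle1 [ 0.63005918 -0.23629134]
bottle2 [0.45826535 0.35599127]
squeeze cap [ 0.64193883 -0.38323364] purple [ 0.5421802  -0.18868726]
```

The crop confirms the amber flask stands in the cork ring at crop (587,185), with plain green and purple rings nearby. The door is hinged at (98,110) with its free edge at (32,222), about 0.93 rad open. Next I'll work out the door arc.

```bash
python3 - <<'E'
import numpy as np
h=np.array([.535,.032]);yaw=.055
for th in [.93,.75,.6,.45,.3,.2,.1,.05,0]:
    a=yaw-th; n=np.array([np.cos(a),np.sin(a)]);t=np.array([np.sin(a),-np.cos(a)])
    for c in ([.035] if th==.93 else [])+[0]:
        p=h+.07*t-(.018+c)*n; print(th,c,"tcp",p.round(3),"delta",(p-[.575,0]).round(3),"spin",round(a,2))
E
```

```text
0.93 0.035 tcp [0.447 0.028] delta [-0.128  0.028] spin -0.88
0.93 0 tcp [0.47  0.001] delta [-0.105  0.001] spin -0.88
0.75 0 tcp [ 0.476 -0.01 ] delta [-0.099 -0.01 ] spin -0.69
0.6 0 tcp [ 0.483 -0.019] delta [-0.092 -0.019] spin -0.54
0.45 0 tcp [ 0.491 -0.026] delta [-0.084 -0.026] spin -0.4
0.3 0 tcp [ 0.501 -0.032] delta [-0.074 -0.032] spin -0.24
0.2 0 tcp [ 0.507 -0.035] delta [-0.068 -0.035] spin -0.15
0.1 0 tcp [ 0.514 -0.037] delta [-0.061 -0.037] spin -0.05
0.05 0 tcp [ 0.517 -0.038] delta [-0.058 -0.038] spin 0.0
0 0 tcp [ 0.521 -0.039] delta [-0.054 -0.039] spin 0.06
```

```bash
python3 -m jog '{"delta_pos": [[-0.04,0.01,0],[-0.08,0.02,0],[-0.12,0.03,0],[-0.13,0.035,0],[-0.13,0.035,-0.04],[-0.13,0.035,-0.08],[-0.13,0.035,-0.12],[-0.13,0.035,-0.12],[-0.13,0.035,-0.12],[-0.13,0.035,-0.12]], "spin": [-0.12,-0.24,-0.36,-0.48,-0.6,-0.72,-0.84,-0.87,-0.87,-0.87], "gripper": [1,1,1,1,1,1,1,1,1,1]}' 30
```

```text
clock: 0.93
ee_pos: [0.4453, 0.035, 0.1333]
ee_rot: [0.0, 0.939, 0.344, 0.0]
force: [0.3, -0.4, 0.3]
opening: -0.0
finger_force: 0.0
```

```bash
python3 -m jog '{"delta_pos": [[0,0,-0.03],[0,0,-0.058],[0,0,-0.058],[0.013,-0.017,-0.058],[0.025,-0.034,-0.058],[0.031,-0.045,-0.058],[0.038,-0.054,-0.058],[0.046,-0.061,-0.058],[0.056,-0.067,-0.058],[0.056,-0.067,-0.058]], "spin": [0,0,0,0,0,0.1,0.2,0.32,0.44,0.56], "gripper": [1,1,1,1,1,1,1,1,1,1]}'
python3 - <<'E'
from bench import cams
import cv2,numpy as np
a=[cv2.resize(cams.snapshot(n)[150:250,215:348,::-1],(400,300),interpolation=cv2.INTER_CUBIC) for n in("scene","side")]
cv2.imwrite("pics/door1.png",np.hstack(a))
E
```

```text
clock: 1.77
ee_pos: [0.5046, -0.0332, 0.0779]
ee_rot: [0.002, 0.806, 0.592, 0.002]
force: [-0.1, -0.2, 0.2]
opening: -0.0
finger_force: 0.0
```

View pics/door1.png

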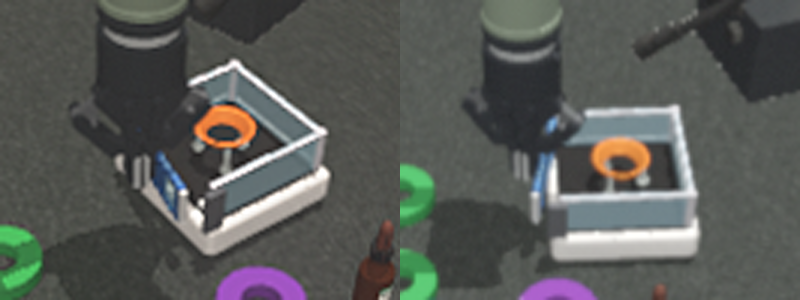

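The door is nearly shut: its panel is at (165,180) in the left view and its edge at (540,190) in the right view, with the finger behind it. I'll push on slowly.

```bash
python3 -m jog '{"delta_pos": [[0.004,-0.002,0],[0.008,-0.004,0],[0.011,-0.005,0],[0.014,-0.006,0],[0.016,-0.006,0],[0.018,-0.006,0],[0.020,-0.006,0],[0.020,-0.006,0]], "spin": [0.08,0.16,0.22,0.28,0.3,0.3,0.3,0.3], "gripper": [1,1,1,1,1,1,1,1]}'
```

```text
clock: 2.53
ee_pos: [0.5201, -0.038, 0.0763]
ee_rot: [-0.001, 0.711, 0.703, -0.001]
force: [-5.1, -0.8, 3.5]
opening: 0.0
finger_force: 2.6
```

```bash
python3 -m jog '{"delta_pos": [[0.002,0,0],[0.004,0,0],[0.004,0,0]], "spin": [0,0,0], "gripper": [1,1,1]}'; python3 -m jog '{"delta_pos": [[0.003,0,0],[0.006,0,0],[0.006,0,0]], "spin": [0,0,0], "gripper": [1,1,1]}'
python3 - <<'E'
from bench import cams
import cv2,numpy as np
a=[cv2.resize(cams.snapshot(n)[150:250,215:348,::-1],(400,300),interpolation=cv2.INTER_CUBIC) for n in("scene","side")]
cv2.imwrite("pics/door2.png",np.hstack(a))
E
```

```text
clock: 2.78
ee_pos: [0.5204, -0.038, 0.0758]
ee_rot: [-0.004, 0.711, 0.703, -0.004]
force: [-13.4, -3.0, 10.3]
opening: 0.0004
finger_force: 6.8
clock: 3.03
ee_pos: [0.5208, -0.038, 0.0754]
ee_rot: [-0.008, 0.711, 0.703, -0.008]
force: [-26.1, -3.4, 19.3]
opening: -0.0001
finger_force: 13.1
```

```bash
python3 -m jog '{"delta_pos": [[-0.015,0,0],[-0.04,0,0],[-0.07,0,0],[-0.07,0,0.04],[-0.07,0,0.05]], "spin": [0,0,0,0,0], "gripper": [1,1,1,0.5,0]}'
python3 - <<'E'
from bench import cams
import cv2,numpy as np
a=[cv2.resize(cams.snapshot(n)[150:250,215:348,::-1],(400,300),interpolation=cv2.INTER_CUBIC) for n in("scene","side")]
b=np.hstack(a)
cv2.imwrite("pics/door3.png",np.vstack([cv2.imread("pics/door2.png"),b]))
E
```

```text
clock: 3.55
ee_pos: [0.4594, -0.0376, 0.1277]
ee_rot: [0.001, 0.711, 0.703, 0.001]
force: [1.6, 0.5, 1.3]
opening: 0.0232
finger_force: 0.0
```

View pics/door3.png

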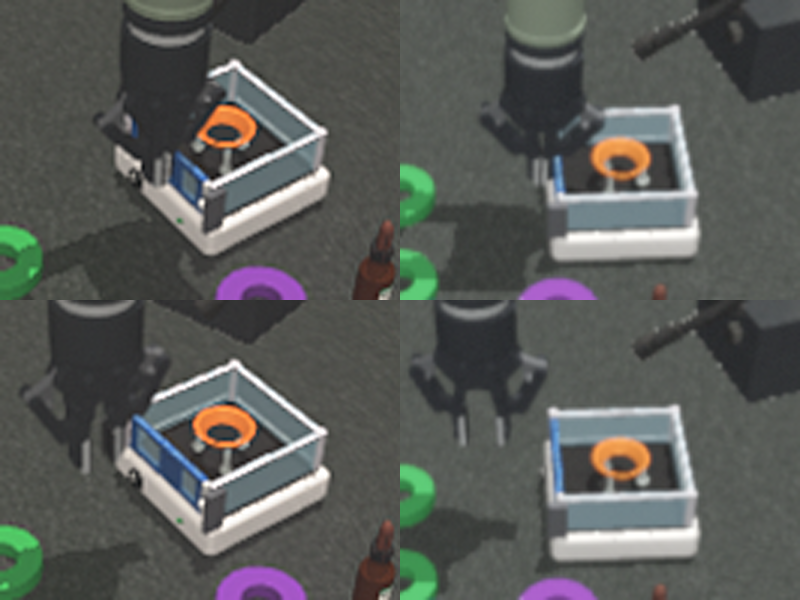

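The lower row shows the door flush in the guard front, from (135,420) to (207,490), with its free edge at the catch. It is shut, and the 26 N hard stop agrees with that. Now the flask.

```bash
python3 -m jog '{"delta_pos": [[0,-0.01,0.04],[0,-0.035,0.07],[-0.005,-0.07,0.09],[-0.01,-0.11,0.09],[-0.015,-0.15,0.09],[-0.02,-0.19,0.09],[-0.023,-0.22,0.09],[-0.023,-0.233,0.09],[-0.023,-0.233,0.09],[-0.023,-0.233,0.09]], "spin": [0,0,0,0,0,0,0,0,0,0], "gripper": [0,0,0,0,0,0,0,0,0,0]}'
python3 - <<'E'
from bench import cams,manip
import cv2,numpy as np,json
m=cams.camera_model("wrist");i=cams.snapshot("wrist")
json.dump({k:np.array(v).tolist() for k,v in m.items()},open("w1.json","w"))
cv2.imwrite("pics/w1.png",cv2.resize(i[:,:,::-1],(768,576)));s=manip.sense();print(s["ee_pos"],m["xyz"],m["rotation"])
E
```

```text
clock: 4.48
ee_pos: [0.4382, -0.2708, 0.2148]
ee_rot: [-0.001, 0.711, 0.703, 0.0]
force: [-0.6, 0.8, -0.0]
opening: 0.0856
finger_force: 0.0
[ 0.43820458 -0.27002988  0.2148702 ] [ 0.43873886 -0.18650639  0.33595423] [ 0.98661366 -0.16298745  0.00158688 -0.00510421]
```

View pics/w1.png

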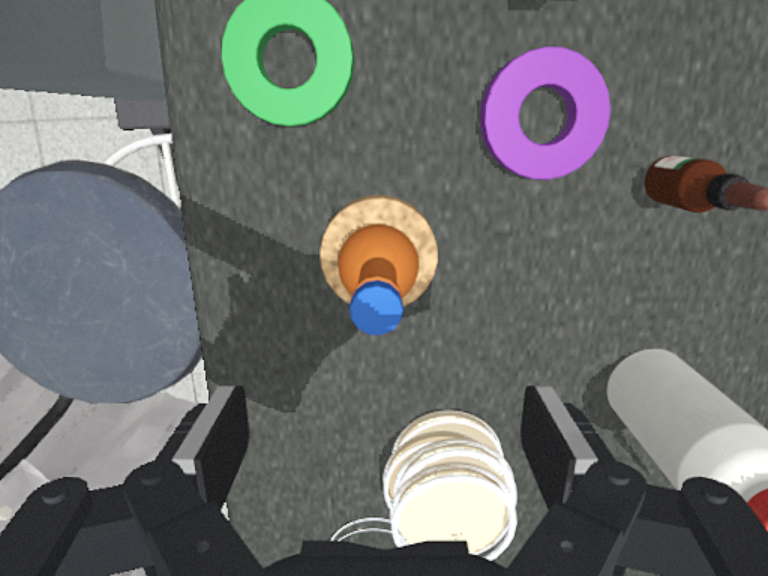

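The wrist view shows the stopper top at (376,309), the bulb at (379,263) and the cork ring at (379,253).

```bash
python3 - <<'E'
import json
from h import *
m=json.load(open("w1.json"))
for k,uv,z in (("stop",(376,306),.1198),("bulb",(379,263),.0368),("cork",(379,250),.018)): print(k,at_z(m,np.array(uv)/1.5,z))
E
```

```text
stop [ 0.43365167 -0.26736783]
bulb [ 0.43408082 -0.26916811]
cork [ 0.43391461 -0.26530928]
```

```bash
python3 -m jog '{"delta_pos": [[-0.004,0.001,-0.03],[-0.004,0.001,-0.06],[-0.004,0.001,-0.09],[-0.004,0.001,-0.11],[-0.004,0.001,-0.125],[-0.004,0.001,-0.125],[-0.004,0.001,-0.125]], "spin": [0,0,0,0,0,0,0], "gripper": [0,0,0,0,0,0,0]}' 40; python3 -m jog '{"delta_pos": [[0,0,0],[0,0,0],[0,0,0],[0,0,0],[0,0,0],[0,0,0],[0,0,0],[0,0,0],[0,0,0],[0,0,0]], "spin": [0,0,0,0,0,0,0,0,0,0], "gripper": [1,1,1,1,1,1,1,1,1,1]}' 40
```

```text
clock: 5.12
ee_pos: [0.4342, -0.2684, 0.0901]
ee_rot: [-0.001, 0.71, 0.704, 0.0]
force: [0.7, -0.5, -0.4]
opening: 0.0855
finger_force: 0.0
clock: 5.95
ee_pos: [0.4343, -0.2703, 0.0909]
ee_rot: [0.001, 0.711, 0.704, 0.0]
force: [-1.0, 0.2, 5.4]
opening: 0.0236
finger_force: 38.9
```

```bash
python3 -m jog '{"delta_pos": [[0,0,0.005],[0,0,0.015],[0,0,0.03],[0,0,0.06],[0,0,0.09],[0,0,0.11],[0,0,0.12],[0,0,0.12],[0,0,0.12]], "spin": [0,0,0,0,0,0,0,0,0], "gripper": [1,1,1,1,1,1,1,1,1]}'
python3 - <<'E'
from bench import cams,manip
import cv2,numpy as np,json
a=[]
for n in("scene","side"):
    i=cams.snapshot(n);np.save(f"l_{n}.npy",i)
x,y=((250,190),(185,190))
I=[np.load(f"l_{n}.npy")[v:v+110,u:u+88,::-1] for n,(u,v) in(("scene",(250,190)),("side",(185,190)))]
cv2.imwrite("pics/lift.png",cv2.resize(np.hstack(I),None,fx=4.5,fy=4.5,interpolation=cv2.INTER_CUBIC));s=manip.sense();print(s["ee_pos"],s["opening"],s["force"])
E
```

```text
clock: 6.7
ee_pos: [0.4336, -0.2698, 0.21]
ee_rot: [-0.0, 0.711, 0.704, -0.0]
force: [0.6, -0.1, -1.5]
opening: 0.0238
finger_force: 39.3
[ 0.43310849 -0.26940484  0.20871149] 0.02374428533186746 [-0.58674408 -0.56975175 -0.36020986]
```

View pics/lift.png

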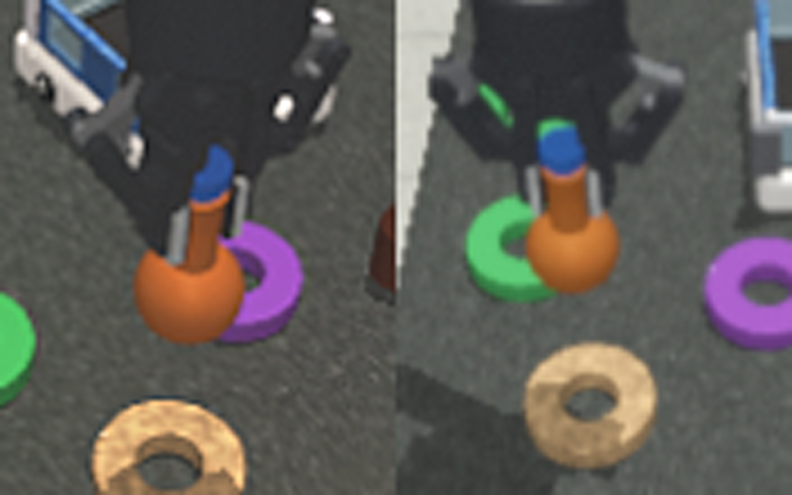

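The flask hangs upright in the grip, with the bulb at (190,291) in the left view and (573,247) in the right view. The cork ring is empty.

```bash
python3 - <<'E'
from bench import cams
from h import *
L=[("scene",(250,190),(190,291)),("side",(185,190),(177,247))]
A=np.zeros((3,3));b=np.zeros(3)
for n,o,uv in L:
    m=cams.camera_model(n);p=np.array(uv)/4.5+o-.4
    c,d=ray(m,p);d/=np.linalg.norm(d);M=np.eye(3)-np.outer(d,d);A+=M;b+=M@c
    print(n,at_z(m,p,.157))
print(np.linalg.solve(A,b))
E
```

```text
scene [ 0.43137797 -0.2724335 ]
side [ 0.43396182 -0.27535698]
[ 0.43337981 -0.27045132  0.15254654]
```

```bash
python3 -m jog '{"delta_pos": [[0.01,0.015,0],[0.03,0.043,0],[0.05,0.073,0],[0.07,0.102,0],[0.09,0.13,0],[0.11,0.16,0],[0.13,0.19,0],[0.15,0.217,0],[0.163,0.236,0],[0.17,0.246,0]], "spin": [0,0,0,0,0,0,0,0,0,0], "gripper": [1,1,1,1,1,1,1,1,1,1]}'; python3 -m jog '{"delta_pos": [[0,0,-0.01],[0,0,-0.02],[0,0,-0.025],[0,0,-0.025],[0,0,-0.025]], "spin": [0,0,0,0,0], "gripper": [1,1,1,1,1]}'
python3 - <<'E'
from bench import cams,manip
import cv2,numpy as np,json
m=cams.camera_model("wrist");w=cams.snapshot("wrist")
json.dump({k:np.array(v).tolist() for k,v in m.items()},open("w2.json","w"))
I=[cams.snapshot(n)[v:v+100,u:u+100,::-1] for n,(u,v) in(("scene",(240,135)),("side",(235,145)))]
I=[cv2.resize(i,(300,300),interpolation=cv2.INTER_CUBIC) for i in I]
ww=cv2.resize(w[120:384,120:360,::-1],(500,550))
out=np.zeros((600,800,3),np.uint8);out[:300,:300]=I[0];out[300:,:300]=I[1];out[:550,300:]=ww
cv2.imwrite("pics/above.png",out);print(manip.sense()["ee_pos"])
E
```

```text
clock: 7.63
ee_pos: [0.6047, -0.0214, 0.2081]
ee_rot: [-0.001, 0.71, 0.704, -0.001]
force: [-0.5, -0.2, -1.5]
opening: 0.0237
finger_force: 39.3
clock: 8.05
ee_pos: [0.603, -0.0253, 0.1846]
ee_rot: [-0.001, 0.711, 0.703, -0.001]
force: [0.5, -1.1, 0.0]
opening: 0.0235
finger_force: 39.3
[ 0.6040076  -0.02474691  0.1858749 ]
```

View pics/above.png

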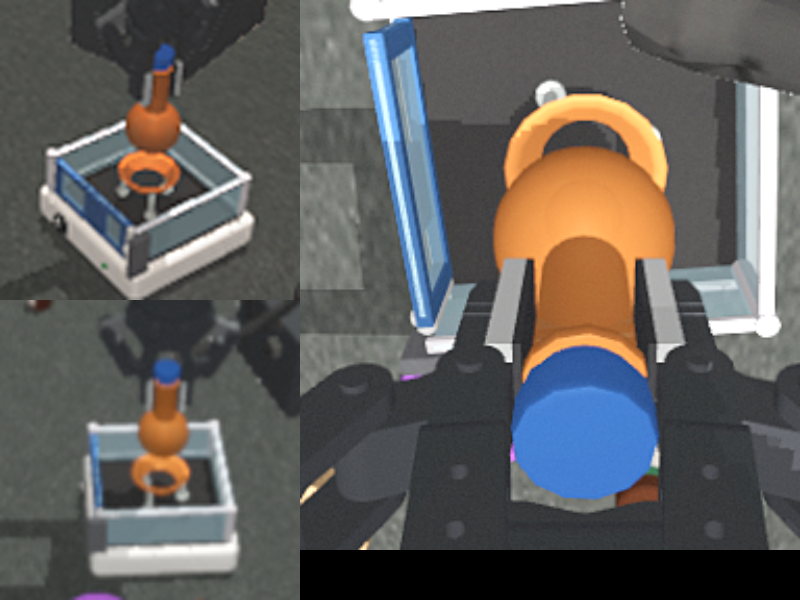

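```bash
python3 - <<'E'
import json
from h import *
m=json.load(open("w2.json"));c=lambda p:(120+(p[0]-300)*.48,120+p[1]*.48)
for k,p,z in (("ringL",(505,165),.078),("ringR",(667,165),.078),("ringTop",(586,93),.078),("bulb",(584,234),.132),
 ("doorOutHinge",(366,38),.084),("doorOutFree",(416,330),.084),("doorInHinge",(412,25),.084),("doorInFree",(438,320),.084),("rimBR",(768,325),.085),("rimR",(768,100),.085),("rimFL",(370,5),.085)): print(k,at_z(m,c(p),z).round(4))
E
```

```text
ringL [ 0.5739 -0.0223]
ringR [ 0.632  -0.0228]
ringTop [0.6032 0.0039]
bulb [ 0.6024 -0.0239]
doorOutHinge [0.5307 0.0249]
doorOutFree [ 0.537  -0.0872]
doorInHinge [0.5464 0.0289]
doorInFree [ 0.5459 -0.0827]
rimBR [ 0.6718 -0.0855]
rimR [0.6646 0.0027]
rimFL [0.5335 0.0357]
```

The wrist view shows the bulb at (584,234) centred over the ring at (586,170) to about 2 mm. The door's outer edge, from (366,38) to (416,330), is parallel to the guard front, so the door is shut. I'll lower the flask now.

```bash
python3 -m jog '{"delta_pos": [[0,-0.001,-0.01],[0,-0.001,-0.02],[0,-0.001,-0.03],[0,-0.001,-0.036],[0,-0.001,-0.04],[0,-0.001,-0.044],[0,-0.001,-0.048],[0,-0.001,-0.048]], "spin": [0,0,0,0,0,0,0,0], "gripper": [1,1,1,1,1,1,1,1]}' 80;  python3 -m jog '{"delta_pos": [[0,0,-0.003],[0,0,-0.006],[0,0,-0.008],[0,0,-0.008]], "spin": [0,0,0,0], "gripper": [1,1,1,1]}'
```

```text
clock: 8.87
ee_pos: [0.6037, -0.0251, 0.1373]
ee_rot: [-0.0, 0.711, 0.704, -0.0]
force: [-3.1, -1.4, 5.8]
opening: 0.0224
finger_force: 78.5
clock: 9.2
ee_pos: [0.6039, -0.0252, 0.1304]
ee_rot: [0.0, 0.711, 0.704, 0.0]
force: [-4.7, -0.8, 8.0]
opening: 0.0224
finger_force: 78.7
```

```bash
python3 -m jog '{"delta_pos": [[-0.001,0,-0.002],[-0.001,0,-0.004],[-0.001,0,-0.005],[-0.001,0,-0.005]], "spin": [0,0,0,0], "gripper": [1,1,1,1]}';  python3 -m jog '{"delta_pos": [[-0.0005,0,-0.002],[-0.0005,0,-0.003],[-0.0005,0,-0.003]], "spin": [0,0,0], "gripper": [1,1,1]}'
```

```text
clock: 9.53
ee_pos: [0.6042, -0.0253, 0.129]
ee_rot: [0.002, 0.711, 0.704, 0.002]
force: [-6.4, -0.2, 22.8]
opening: 0.0222
finger_force: 80.8
clock: 9.78
ee_pos: [0.6043, -0.0254, 0.1288]
ee_rot: [0.003, 0.711, 0.704, 0.002]
force: [-9.1, -0.5, 35.3]
opening: 0.0222
finger_force: 83.3
```

```bash
python3 -m jog '{"delta_pos": [[0,0,0.001],[0,0,0.0015],[0,0,0.0015],[0,0,0.0015]], "spin": [0,0,0,0], "gripper": [1,1,1,1]}'
python3 - <<'E'
from bench import cams
import cv2,numpy as np
I=[cv2.resize(cams.snapshot(n)[v:v+100,u:u+100,::-1],(400,400),interpolation=cv2.INTER_CUBIC) for n,(u,v) in(("scene",(240,135)),("side",(235,145)))]
cv2.imwrite("pics/final.png",np.hstack(I))
E
```

```text
clock: 10.12
ee_pos: [0.6042, -0.0254, 0.1289]
ee_rot: [0.003, 0.711, 0.704, 0.002]
force: [-7.8, -1.8, 28.5]
opening: 0.0222
finger_force: 81.8
```

View pics/final.png

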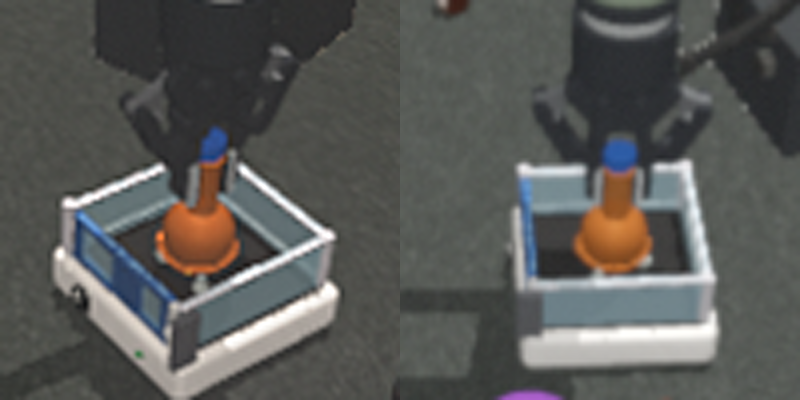

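The bulb sits in the ring at (200,235) left and (614,235) right. The ring is at its lower stop, since the force rose steeply with no further travel, and the door is shut. I'm handing in.

```bash
python3 -c "
from bench import ticket;print(ticket.job_done())"
```

```text
the job is handed in; nothing more can be done
None
```

The job is handed in at about 10 s on the clock: the door is shut on its catch, and the flask, still gripped, is seated in the orange ring and holding it at its lower stop with about 28 N; the bottles were not touched.

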